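# Wind the spring drive and hold its housing shut

### The job

Get the spring-driven sampler drive ready for its closing screws: wind its brass key clockwise, a part of a turn at a time, until it comes up against its stop. Then fit the black cover with the grip rib over the key and onto the two dowels of the grey lower half, and press it down against the springy gasket until the gap is fully closed. Finish while still holding the cover by its rib and pressing the halves together; leave everything else on the bench where it is.

Things in the scene. Friction and masses are not known exactly. Their poses are not given: they have to be found in the camera images.
- seat (a point): Centre of the flat top face of the grey lower housing half, a block 156 x 78 x 40 mm (long along its x) fixed to the bench; this point is 40 mm above the bench, z up. Two steel dowels stand on this face at x = +50 and -50 mm: 10 mm across, 20 mm high (lower 10 mm straight, then tapering to a 4 mm tip). A rubber gasket sheet 132 x 58 mm lies round them, its top 6 mm above the face when not pressed. The winding key stands upright at the middle, its top 54 mm above the face.
- key_wing (a point): Centre of the brass key's flat upright wing, 44 mm above the seat point on the key's vertical axis. The wing is 34 mm wide along its own x, 8 mm thick along its own y, and 20 mm tall; it turns with the key. The dowel tips are 24 mm below this point.
- key (a joint): Angle the key has been wound, rad; grows as the key turns clockwise seen from above. The stop is at 3.3; at 0 the wing's x lies along the seat's x; it starts somewhere between 0.3 and 1.0. Turning takes 0.06 to 0.1 N m, more as it is wound; an internal brake keeps the key where it is left.
- gasket (a joint): How far the gasket sheet is squeezed down, m: 0 when free, 0.006 when the cover meets the grey block (gap closed). It is sprung: it begins to yield at about 3 N and needs about 9 N in all at the closed position, the cover's own weight of about 3 N included; after that the cover rests hard on the block.
- cover_grip (a point): Centre of the grip rib on top of the loose black cover: the rib is 74 mm long (along x), 20 mm thick (along y), 30 mm tall, so this point is 79 mm above the cover's underside and 15 mm above its flat top. The cover is about 300 g, 130 mm long (x), 56 mm wide (y), 64 mm tall without the rib. It stands on the bench, open side down.
- cover_mouth (a point): Centre of the cover's open underside, z up. The cover is hollow (cavity 68 x 48 mm, 60 mm deep, clears the key at any angle); its solid ends have dowel holes at x = +50 and -50 mm, 12 mm across, 28 mm deep. It fits either way round.
- vial: Bystander: small amber glass vial with white cap, 28 mm across, 42 mm tall; origin under its centre
- tip_box: Bystander: closed grey pipette-tip box 60 x 90 x 50 mm; origin under its centre
- detector: Bystander: plain black detector box 90 x 90 x 85 mm, flat top without a rib; origin under its centre
- rack: Bystander: white rack of capped clear tubes, 60 x 196 mm, 104 mm tall; origin under its centre
- wash: Bystander: white plastic bottle, 68 mm across, 150 mm tall; origin under its centre
- beaker: Bystander: open glass beaker, 72 mm across, 90 mm tall; origin under its centre
- driver: Bystander: screwdriver lying flat, 170 mm long

How it is judged (in metres and radians):
On the way, in this order (a step that is already met when the one before it is completed fails the run):
1. the key has been wound up to its stop (value of joint key above 3.05 rad), for 0.2 s.
2. the cover sits on both dowels, down to the gasket (horizontal distance between cover_mouth and seat below 0.003 m and z of cover_mouth in the frame of seat below 0.009 m and angle between the x axis of cover_mouth and the x axis of seat, either way round below 0.06 rad and angle between the z axis of cover_mouth and the z axis of seat, either way round below 0.05 rad and angle between cover_mouth's own z axis and vertical below 0.05 rad), for 0.1 s.
At the end, for the whole second after the job is handed in: Key within 0.3 rad of its stop; cover on both dowels (within 3 mm, 0.06 rad square, upright within 0.05 rad), gap to the grey block under 2 mm (gasket squeezed over 4 mm), pressed on the lower half with over 7 N, the fingers still on the cover with over 3 N. It ends in this hold (horizontal distance between cover_mouth and seat below 0.003 m and z of cover_mouth in the frame of seat below 0.002 m and angle between the x axis of cover_mouth and the x axis of seat, either way round below 0.06 rad and angle between the z axis of cover_mouth and the z axis of seat, either way round below 0.05 rad and angle between cover_mouth's own z axis and vertical below 0.05 rad and value of joint gasket above 0.004 m and value of joint key above 3 rad and contact force between the fingers and cover above 3 N and contact force between cover and base above 7 N); the arm keeps its last pose, push and grip.
It fails at once if another thing on the bench was moved by more than 30 mm (distance of any of vial, tip_box, detector, rack, wash, beaker, driver from where it was at the start of the episode above 0.03 m).
It also fails if it takes over 67 s, if anything falls off the work surface, if the arm or the gripper's body presses on something with over 40 N, if the wrist force passes 120 N, or if a joint passes its speed limit or range.

### The arm

A 6-joint arm with a two-finger parallel gripper is mounted at the origin on the work surface. World frame = base frame: x ahead of the robot, y to its left, z up, the work surface at z = 0. Lengths are in mm, angles in rad, forces in N, time in s.
With the tool pointing down it reaches from about 400 to 925 mm from the base axis. Payload 12.5 kg.
Tool frame: the origin (TCP) lies on the centre line of the jaws, within the pads' length; the fingertips stand 11 mm ahead of it and the grasp point (between the pads) lies 8 mm behind it; x points along the fingers, z is the direction in which the jaws open and shut, and the axes are right-handed (so a half turn about x gives the same grasp; the last joint's range is limited). The gripper opens to 95 mm and grips with 3 to 60 N. Pads are 20 mm wide; open, the fingers measure 119 mm over their backs; the gripper's body (75 mm by 180 mm) begins 59 mm behind the grasp point.
Start: joints at [-1.237, 0.491, 1.559, -0, 1.092, -0.106], TCP at [266.123, -565.53, 225.661] pointing down, gripper open.
Joint ranges: [-3.1, 3.1], [-0.84, 2.19], [0.05, 2.79], [-1.13, 4.28], [0.06, 2.93], [-2.69, 2.69]. Speed limits (rad/s): [2.22, 2.22, 2.79, 3.14, 3.14, 3.14].

### API

Orientations are given as a unit quaternion [w, x, y, z].
In Python, from rig import robot gives the robot as it stands.
- The arm moves only by the tool send_rows, never from a script. Its argument "targets" is text: rows parted by semicolons, each of 6 numbers parted by spaces: the shift along the tool's x, y, z each as a share of 0.03 m, from -1 to 1, then the turn, a rotation vector about the tool's x, y, z each as a share of 4 degrees, from -1 to 1. A call has 1 to 20 rows; each row shifts and turns the pose as measured when the row begins, along the tool's axes as they then stand; what a row does not reach is not made up. A row lasts 1/12 s, in which the tool goes at most 41.7 mm and 7.16 degrees, less where a joint would pass 70% of its speed; a pose out of reach is approached as far as the arm can. A call with a number of a shift or a turn outside -1 to 1 is refused whole. A call with a gripper value outside its range is refused whole. "grip" is the opening, from 0 (shut) to 1 (fully open), set as the call begins (left out, the last holds). The fingers move at their own pace and stop on an object; "squeeze" is the grip in N (left out, the last holds). Time passes only in rows, so rows that do not move let the fingers close. It gives the time, the measured TCP pose, the force and the opening at its end, in the units of the state.
- robot.read_state(): the state, without advancing time (a new reading comes with each control period).
- robot.get_image(name): name is "scene" or "top" or "wrist"; returns the picture (480x640x3 uint8, blue, green, red); there is no depth.
- robot.camera_params(name): a dict with "fx", "fy", "cx", "cy" (pixels), "distortion" ([k1, k2, p1, p2, k3] as OpenCV has them; the pictures are not rectified), "camera_from_world" (4x4, takes a point from world to camera coordinates); the wrist camera has in their place "tool_from_camera" (4x4, takes a point from camera to tool coordinates, whose origin is the TCP and whose axes are the tool frame's). Camera axes: x right, y up, looking along -z (the intrinsics and any distortion apply to the point x, -y, -z); pixel columns grow to the right and rows downward; lengths in mm; the calibration is good to about 2 mm. A picture is of the moment at which its call begins: read the wrist's pose just before it. camera_params takes no time and is no camera call.
- robot.close_job(): hands the job in, once; it reports no verdict.
The state is a dict: "clock": time; "q": joint angles; "qvel": joint speeds; "joint_efforts": joint torques, N m; "ee_pos": TCP position; "tcp_rot": TCP orientation; "ft_force": force on the tool from outside, world axes, zero at the start; "wrist_torque": the same for the moment, N m; "finger_gap": finger opening in mm.
Only numpy, scipy, OpenCV 4.12 (cv2) and the standard library are available. Lean on these libraries where they do the work, as an engineer would, in place of code of your own. Each camera call takes 0.05 s, during which the arm holds its last target.

## Working session

There is one attempt and no reset: what is moved stays moved. The work goes in short steps, Python scripts to look and compute and a tool call to move; the robot and the scene stay as the last step left them, time stands still between calls to the robot, and variables do not carry over. Pictures are saved under pics/ and viewed, and the job is handed in when it is done.

Besides the shell and the picture viewer there is one more tool, called after "Call:" as name(argument=value, ...) on one line, values as JSON. send_rows: Moves the arm, as the interface text tells. Shift numbers are shares of 0.03 m and turn numbers shares of 4 degrees, none past 1 either way. Its arguments: {"type":"object","properties":{"targets":{"type":"string"},"grip":{"type":"number"},"squeeze":{"type":"number"}},"required":["targets"]}

```bash
ls -la; mkdir -p pics
python3 - <<'E'
from rig import robot
import cv2,numpy as np
s=robot.read_state();print(s)
for n in("scene","top","wrist"):
    print(n,robot.camera_params(n)); cv2.imwrite(f"pics/{n}0.png",robot.get_image(n))
E
```

```text
total 12
drwxr-xr-x  3 agent agent 4096 Dec  7 05:30 .
drwxr-xr-x 23 root  root  4096 Dec  7 05:30 ..
drwxr-xr-x  2 agent agent 4096 Dec  7 05:30 pics
{'clock': 0.0, 'q': array([-1.23661415e+00,  4.91549586e-01,  1.55943057e+00, -1.39761790e-05,
        1.09169831e+00, -1.05617261e-01]), 'qvel': array([-0.0013533 , -0.00104079, -0.00026782, -0.00073141, -0.00084005,
        0.00202402]), 'joint_efforts': array([-3.03464381e-03, -6.12659097e+01, -2.58181930e+01,  6.91493112e-02,
        4.82943049e-02, -5.24319182e-05]), 'ee_pos': array([ 266.03310469, -565.30778462,  225.0744406 ]), 'tcp_rot': array([ 0.59672331,  0.3791271 ,  0.59733004, -0.37865651]), 'ft_force': array([-0.50037252,  0.6216077 , -0.04947428]), 'wrist_torque': array([-0.01018011,  0.04580307, -0.0256181 ]), 'finger_gap': 94.96955380658248}
scene {'fx': 476.06463781852807, 'fy': 476.06463781852807, 'cx': 313.07658194858254, 'cy': 237.12501689513658, 'distortion': array([-0.10142853,  0.        ,  0.        ,  0.        ,  0.        ]), 'camera_from_world': array([[-1.39789303e-01,  9.90149182e-01,  7.97172629e-03,
  
[... 697 characters left out ...]
140724e-02,  9.97153386e-01,
        -1.06231817e+03],
       [ 0.00000000e+00,  0.00000000e+00,  0.00000000e+00,
         1.00000000e+00]])}
wrist {'fx': 405.3790993910984, 'fy': 405.3790993910984, 'cx': 322.97318192303345, 'cy': 240.36829309567293, 'distortion': array([-0.04459223,  0.        ,  0.        ,  0.        ,  0.        ]), 'tool_from_camera': array([[ 3.75285253e-04,  2.59900079e-01, -9.65635443e-01,
        -1.58618581e+02],
       [ 1.64296972e-04,  9.65635482e-01,  2.59900154e-01,
         7.34940491e+01],
       [ 9.99999916e-01, -2.56187675e-04,  3.19687960e-04,
         7.88837611e-01],
       [ 0.00000000e+00,  0.00000000e+00,  0.00000000e+00,
         1.00000000e+00]])}
```

View pics/top0.png

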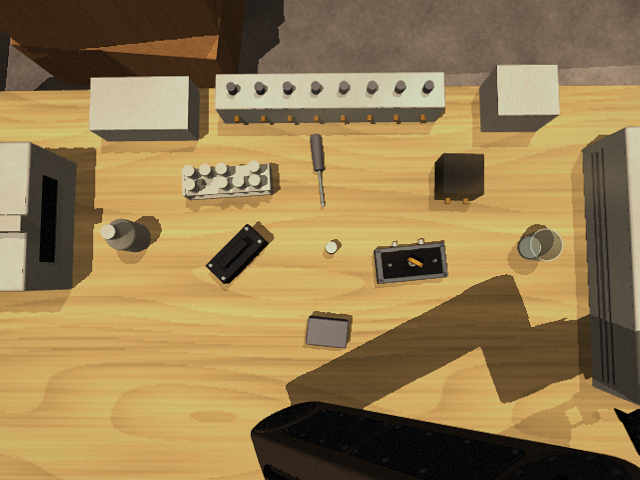

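View pics/scene0.png

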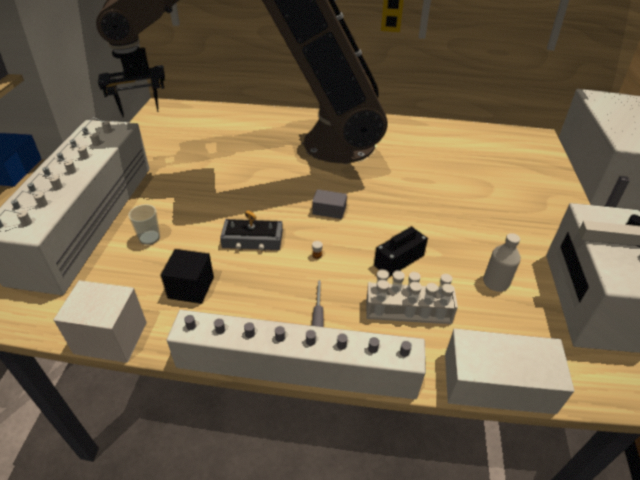

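View pics/wrist0.png

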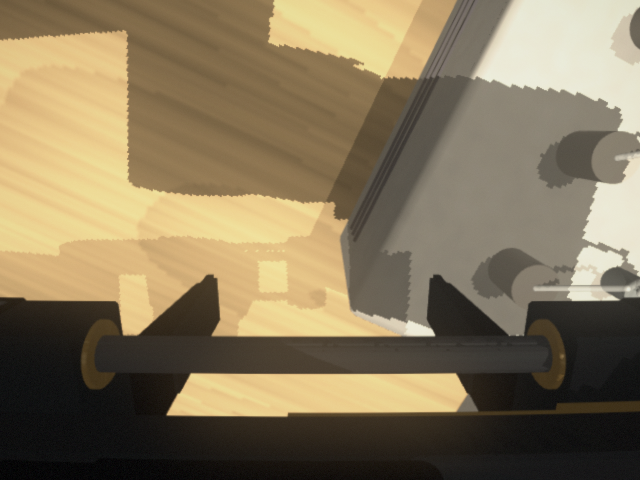

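The top view shows the grey half at about (410,262) with its brass key at (415,262). The ribbed black cover is at (238,254), the plain detector at (460,175), the vial at (332,246) and the tip box at (328,330). Next I'll zoom in and measure.

```bash
cat > h.py <<'E'
import cv2,numpy as np
from scipy.spatial.transform import Rotation as R
from rig import robot
def T(s): 
    M=np.eye(4);q=s['tcp_rot'];M[:3,:3]=R.from_quat([q[1],q[2],q[3],q[0]]).as_matrix();M[:3,3]=s['ee_pos'];return M
def cam(n,s=None):
    p=robot.camera_params(n);K=np.array([[p['fx'],0,p['cx']],[0,p['fy'],p['cy']],[0,0,1.]])
    wc=T(s)@p['tool_from_camera'] if n=='wrist' else np.linalg.inv(p['camera_from_world'])
    return K,p['distortion'],wc
def ray(c,uv):
    K,d,wc=c
    xy=cv2.undistortPoints(np.array(uv,float).reshape(-1,1,2),K,d).reshape(-1,2)
    v=np.c_[xy[:,0],-xy[:,1],-np.ones(len(xy))]@wc[:3,:3].T
    return wc[:3,3],v
def plane(c,uv,z):
    o,v=ray(c,uv);return o+v*((z-o[2])/v[:,2])[:,None]
def proj(c,P):
    K,d,wc=c;P=np.atleast_2d(P)
    q=(P-wc[:3,3])@wc[:3,:3];q=q*[1,-1,-1]
    return cv2.projectPoints(q,np.zeros(3),np.zeros(3),K,d)[0].reshape(-1,2)
E
python3 - <<'E'
from h import *
a=cv2.imread('pics/top0.png')
cv2.imwrite('pics/c1.png',np.hstack([cv2.resize(a[225:295,365:455],None,fx=4.4,fy=4.4,interpolation=cv2.INTER_CUBIC),cv2.resize(a[215:285,195:285],None,fx=4.4,fy=4.4,interpolation=cv2.INTER_CUBIC)]))
c=cam('top')
print(plane(c,[[410,262],[415,262]],40),plane(c,[[238,254]],94))
E
```

```text
[[ 528.87238737 -177.64405163   40.        ]
 [ 528.82575121 -188.75880556   40.        ]] [[545.50317732 196.38909053  94.        ]]
```

View pics/c1.png

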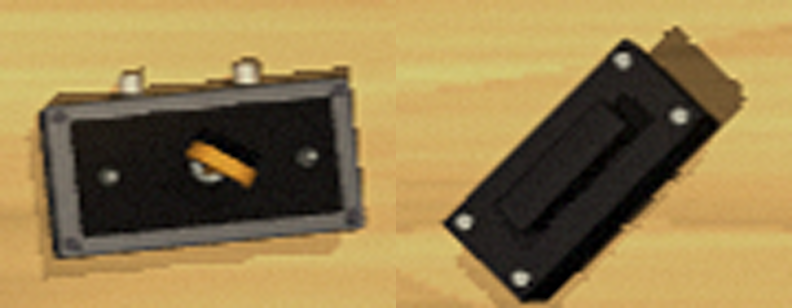

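```bash
cat >> h.py <<'E'
def rows(s,target,yawdeg=0):
    """world delta in tool axes, units of rows (total); turn about tool x total in units"""
    d=T(s)[:3,:3].T@(np.array(target)-s['ee_pos']);return d, d/30
E
python3 - <<'E'
from h import *
c=cam('top');s=robot.read_state()
P=lambda x,y,ox,oy:[x/4.4+ox,y/4.4+oy]
d=plane(c,[P(107,176,365,225),P(308,156,365,225)],60)
print('dowels',d,d.mean(0),np.linalg.norm(d[0]-d[1]),np.degrees(np.arctan2(*(d[1]-d[0])[[1,0]])))
w=plane(c,[P(188,148,365,225),P(252,182,365,225)],94);print('wing',w,np.degrees(np.arctan2(*(w[1]-w[0])[[1,0]])))
k=plane(c,[P(623-396,60,195,215),P(680-396,116,195,215),P(464-396,221,195,215),P(521-396,278,195,215)],66)
print('cover',k,k.mean(0),np.degrees(np.arctan2(*(k[0]-k[2])[[1,0]])),np.degrees(np.arctan2(*(k[1]-k[3])[[1,0]])))
M=T(s);print(M)
print('tcp px',proj(c,M[:3,3]))
E
```

```text
dowels [[ 521.81671254 -129.00089091   60.        ]
 [ 531.32998484 -228.8021792    60.        ]] [ 526.57334869 -178.90153505   60.        ] 100.25367571231628 -84.55489592075261
wing [[ 534.14764792 -163.72731749   94.        ]
 [ 517.68991468 -194.12139322   94.        ]] -118.43458474275607
cover [[602.65023884 183.33424774  66.        ]
 [574.48722617 154.64666617  66.        ]
 [522.65598402 261.95138801  66.        ]
 [494.31543756 233.17924642  66.        ]] [548.52722165 208.27788709  66.        ] -44.5025523289389 -44.40823065086677
[[-2.55259445e-04  9.04828443e-01  4.25776259e-01  2.66069198e+02]
 [ 7.70768591e-04  4.25776324e-01 -9.04828120e-01 -5.65354367e+02]
 [-9.99999670e-01  9.72090431e-05 -8.06096773e-04  2.25213062e+02]
 [ 0.00000000e+00  0.00000000e+00  0.00000000e+00  1.00000000e+00]]
tcp px [[645.71301448 403.56026338]]
```

The grey seat is near (527,-179), with its x axis at -84.5° and the wing at about -118° (wound to roughly 0.59 rad). The cover is near (548,208) at -44.5°. I'll move over the key, going in +y first to clear the tall box.

Call:
send_rows(targets="0 0.4 -0.85 0 0 0;0 0.4 -0.85 0 0 0;0 0.4 -0.85 0 0 0;0 0.4 -0.85 0 0 0;0 0.4 -0.85 0 0 0;0 0.4 -0.85 0 0 0;0 0.4 -0.85 0 0 0;0 0.95 -0.17 0 0 0;0 0.95 -0.17 0 0 0;0 0.95 -0.17 0 0 0;0 0.95 -0.17 0 0 0;0 0.95 -0.17 0 0 0;0 0.95 -0.17 0 0 0;0 0.95 -0.17 0 0 0;0 0.95 -0.17 0 0 0;0 0.95 -0.17 0 0 0;0 0.95 -0.17 0 0 0;0 0.95 -0.17 0 0 0", grip=0.4)

```text
clock: 1.65
ee_pos: [532.0, -166.8, 222.6]
tcp_rot: [0.594, 0.382, 0.597, -0.381]
ft_force: [-0.0, -0.5, 0.1]
finger_gap: 38.2
```

Call:
send_rows(targets="0 0 0 -1 0 0;0 0 0 -1 0 0;0 0 0 -1 0 0;0 0 0 -1 0 0;0 0 0 -1 0 0;0 0 0 -1 0 0;0 0 0 -1 0 0;0 0 0 -1 0 0;0 0 0 -1 0 0;0 0 0 0 0 0;0 0 0 0 0 0")

```text
clock: 2.57
ee_pos: [536.0, -161.1, 219.4]
tcp_rot: [0.684, 0.168, 0.69, -0.165]
ft_force: [0.0, 0.4, -0.5]
finger_gap: 37.9
```

Run:
```python
from h import *
import pickle
s=robot.read_state();im=robot.get_image('wrist');cv2.imwrite('pics/w1.png',im);pickle.dump(s,open('s1.pkl','wb'))
print(s['ee_pos'],s['q'],T(s)[:3,:3])
```

```text
[ 535.95759511 -161.10639597  219.42526613] [-0.41150906  0.408113    1.72327928  0.0037004   1.01943244  0.06115503] [[-0.0071976   0.45700713  0.88943391]
 [ 0.00658037  0.88945934 -0.45696694]
 [-0.99995245  0.00256374 -0.00940925]]
```

View pics/w1.png

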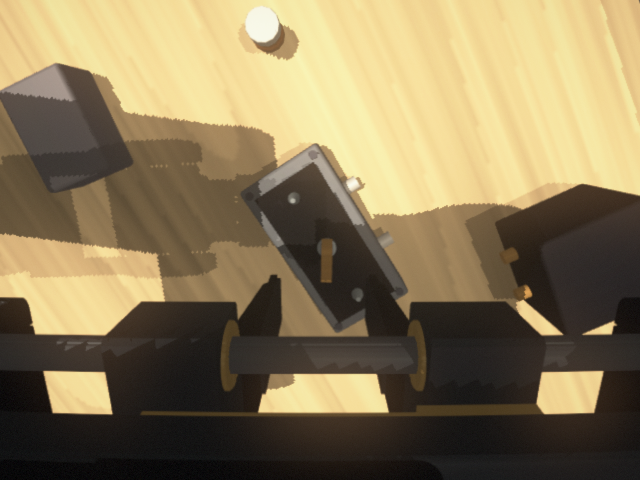

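Run:
```python
from h import *
a=cv2.imread('pics/w1.png');cv2.imwrite('pics/c2.png',cv2.resize(a[140:340,235:425],None,fx=3,fy=3,interpolation=cv2.INTER_CUBIC))
```

```text
(no output)
```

View pics/c2.png

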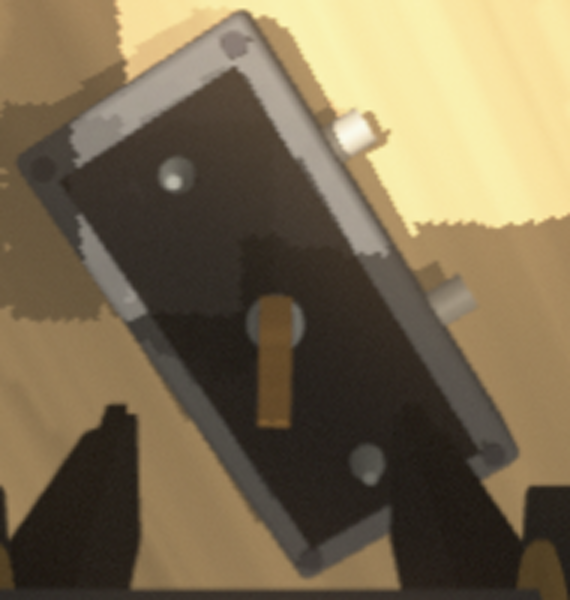

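Run:
```python
from h import *
import pickle
s=pickle.load(open('s1.pkl','rb'));c=cam('wrist',s)
P=lambda l:[[x/3+235,y/3+140] for x,y in l]
d=plane(c,P([(174,183),(371,478)]),60);m=d.mean(0);print('dowels',d,m,np.linalg.norm(d[0]-d[1]),np.degrees(np.arctan2(*(d[1]-d[0])[[1,0]])))
far=plane(c,P([(274,428)]),94)[0];near=plane(c,P([(276,296)]),74)[0]
print(far,near,np.linalg.norm((far-near)[:2]),(far+near)/2,np.degrees(np.arctan2(*(far-near)[[1,0]])))
print('proj of m at z40..',proj(c,[[m[0],m[1],94],[m[0],m[1],74]])*1)
print(np.degrees(np.arctan2(T(s)[1,2],T(s)[0,2])))
```

```text
dowels [[ 523.39656177 -132.12393779   60.        ]
 [ 533.11953621 -231.2881705    60.        ]] [ 528.25804899 -181.70605415   60.        ] 99.63975753107272 -84.40009362157646
[ 521.52728685 -193.97037838   94.        ] [ 535.03266169 -168.61579916   74.        ] 28.727162016194566 [ 528.27997427 -181.29308877   84.        ] -118.04245108002736
proj of m at z40.. [[326.89636454 264.8688235 ]
 [326.89275609 256.82739779]]
-27.19286549830163
```

```bash
cat > go.py <<'E'
from h import *
import sys
a=list(map(float,sys.argv[1:5]))
s=robot.read_state();M=T(s)
d=M[:3,:3].T@(np.array(a[:3])-s['ee_pos'])
z=np.degrees(np.arctan2(M[1,2],M[0,2]))
# desired rotation
f=np.array([0,0,-1.]);az=np.radians(a[3]);zz=np.array([np.cos(az),np.sin(az),0]);D=np.c_[f,np.cross(zz,f),zz]
rv=R.from_matrix(M[:3,:3].T@D).as_rotvec(degrees=True)
print('clock',round(s['clock'],2),'pos',s['ee_pos'].round(1),'jaw',z.round(2),'q6',np.degrees(s['q'][5]).round(1),'F',s['ft_force'].round(1),'gap',round(s['finger_gap'],1))
print('shift units',(d/30).round(2),'turn units',(rv/4).round(2))
E
python3 go.py 528.3 -181.5 76 -28
```

```text
clock 2.62 pos [ 536.  -161.1  219.4] jaw -27.2 q6 3.5 F [-0.1  0.3  0.6] gap 38.3
shift units [ 4.78 -0.73  0.13] turn units [ 0.2  -0.13 -0.04]
```

Call:
send_rows(targets="0 -0.73 0.13 0.2 -0.13 -0.04;0 0 0 0 0 0;0.8 0 0 0 0 0;0.8 0 0 0 0 0;0.8 0 0 0 0 0;0.8 0 0 0 0 0;0 0 0 0 0 0;0 0 0 0 0 0")

```text
clock: 3.28
ee_pos: [530.6, -182.6, 121.7]
tcp_rot: [0.686, 0.176, 0.683, -0.177]
ft_force: [-0.4, 1.3, 1.3]
finger_gap: 37.8
```

```bash
python3 go.py 528.3 -181.5 76 -28
```

```text
clock 3.28 pos [ 530.6 -182.6  121.7] jaw -28.88 q6 3.1 F [-0.4  1.3  1.3] gap 37.8
shift units [ 1.52 -0.01 -0.09] turn units [-0.22  0.05 -0.01]
```

Call:
send_rows(targets="0.75 0 -0.08 -0.2 0 0;0.6 0 0 0 0 0;0.15 0 0 0 0 0;0 0 0 0 0 0;0 0 0 0 0 0")

```text
clock: 3.7
ee_pos: [531.7, -182.1, 81.7]
tcp_rot: [0.69, 0.172, 0.682, -0.173]
ft_force: [-0.2, -0.0, 0.2]
finger_gap: 38.1
```

```bash
python3 go.py 528.3 -181.5 76 -28;  python3 - <<'E'
from h import *
cv2.imwrite('pics/w2.png',robot.get_image('wrist'))
E
```

```text
clock 3.7 pos [ 531.7 -182.1   81.7] jaw -28.22 q6 2.5 F [-0.2 -0.   0.2] gap 38.1
shift units [ 0.19 -0.04 -0.11] turn units [-0.06  0.15 -0.01]
```

View pics/w2.png

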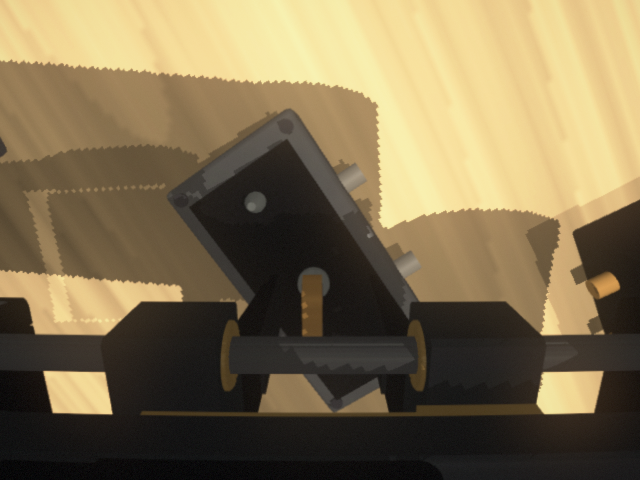

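Call:
send_rows(targets="0.19 -0.04 -0.11 -0.06 0.1 0;0 0 0 0 0 0;0.05 0 0 0 0 0;0 0 0 0 0 0")

```text
clock: 4.08
ee_pos: [529.3, -182.1, 77.4]
tcp_rot: [0.689, 0.171, 0.683, -0.171]
ft_force: [0.1, -0.2, -0.4]
finger_gap: 38.2
```

```bash
python3 go.py 528.3 -181.5 77 -28
```

```text
clock 4.08 pos [ 529.3 -182.1   77.4] jaw -27.98 q6 2.1 F [ 0.1 -0.2 -0.4] gap 38.2
shift units [ 0.01  0.   -0.04] turn units [ 0.01  0.12 -0.02]
```

Aligned. Closing on the wing.

Call:
send_rows(targets="0 0 -0.03 0 0 0;0 0 0 0 0 0;0 0 0 0 0 0;0 0 0 0 0 0;0 0 0 0 0 0;0 0 0 0 0 0;0 0 0 0 0 0;0 0 0 0 0 0", grip=0, squeeze=25)

```text
clock: 4.75
ee_pos: [527.1, -181.0, 77.9]
tcp_rot: [0.688, 0.171, 0.684, -0.171]
ft_force: [-0.5, -0.6, -0.1]
finger_gap: 8.1
```

```bash
python3 go.py 528.3 -181.5 77 -28
```

```text
clock 4.75 pos [ 527.1 -181.    77.9] jaw -28.0 q6 2.2 F [-0.5 -0.6 -0.1] gap 8.1
shift units [0.03 0.   0.04] turn units [ 0.    0.07 -0.02]
```

Call:
send_rows(targets="0 0 0 0.6 0 0;0 0 0 0.9 0 0;0 0 0 0.9 0 0;0 0 0 0.9 0 0;0 0 0 0.9 0 0;0 0 0 0.9 0 0;0 0 0 0.9 0 0;0 0 0 0.9 0 0;0 0 0 0.9 0 0;0 0 0 0.9 0 0")

```text
clock: 5.58
ee_pos: [527.1, -180.9, 77.8]
tcp_rot: [0.6, 0.376, 0.598, -0.375]
ft_force: [-0.8, 0.6, 0.4]
finger_gap: 7.9
```

```bash
python3 go.py 527.5 -181.2 77 -62;  python3 - <<'E'
from h import *
print(robot.read_state()['wrist_torque'])
cv2.imwrite('pics/t3.png',cv2.resize(robot.get_image('top')[200:320,340:500],None,fx=4,fy=4))
E
```

```text
clock 5.58 pos [ 527.1 -180.9   77.8] jaw -64.2 q6 38.4 F [-0.8  0.6  0.4] gap 7.9
shift units [0.03 0.01 0.01] turn units [-0.55  0.04 -0.04]
[0.06102276 0.18753058 0.05995182]
```

View pics/t3.png

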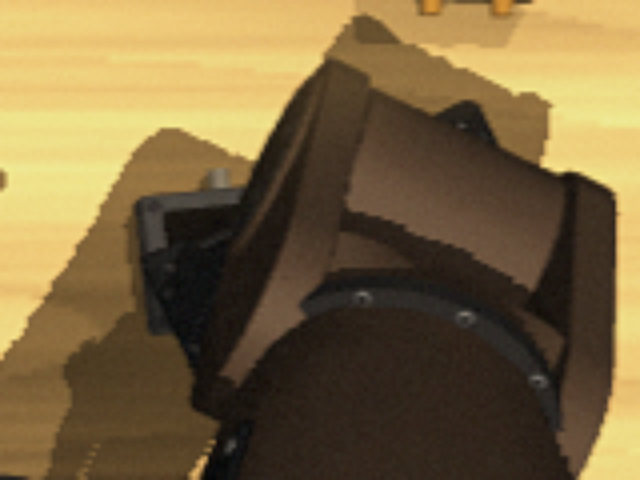

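The arm hides the key in the top view. The vertical wrist moment of about 0.06 N m and the steady gap show the key is turning with the fingers, so I'll continue.

Call:
send_rows(targets="0 0 0 0.9 0 0;0 0 0 0.9 0 0;0 0 0 0.9 0 0;0 0 0 0.9 0 0;0 0 0 0.9 0 0;0 0 0 0.9 0 0;0 0 0 0.9 0 0;0 0 0 0.9 0 0;0 0 0 0.9 0 0;0 0 0 0.9 0 0;0 0 0 0.9 0 0;0 0 0 0.9 0 0;0 0 0 0.9 0 0;0 0 0 0.9 0 0;0 0 0 0.9 0 0;0 0 0 0.9 0 0;0 0 0 0.9 0 0;0 0 0 0.9 0 0;0 0 0 0 0 0;0 0 0 0 0 0")

```text
clock: 7.3
ee_pos: [527.1, -180.8, 77.8]
tcp_rot: [0.298, 0.642, 0.296, -0.641]
ft_force: [-2.0, 1.1, 1.5]
finger_gap: 7.9
```

```bash
python3 go.py 527.5 -181.2 77 -130;  python3 - <<'E'
from h import *
print(robot.read_state()['wrist_torque'])
cv2.imwrite('pics/w3.png',robot.get_image('wrist'))
E
```

```text
clock 7.3 pos [ 527.1 -180.8   77.8] jaw -130.32 q6 104.6 F [-2.   1.1  1.5] gap 7.9
shift units [0.03 0.02 0.  ] turn units [-0.08 -0.   -0.04]
[ 0.1666338   0.22535161 -0.05267195]
```

View pics/w3.png

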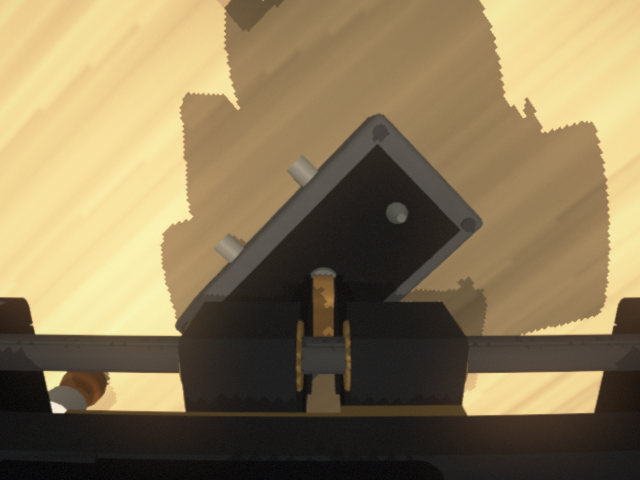

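The key is now at about 2.37 rad (102° turned, no slip). I'll open, swing the tool back half a turn and regrip.

Call:
send_rows(targets="0 0 0 0 0 0;0 0 0 0 0 0;0 0 0 0 0 0;0 0 0 0 0 0;-0.2 0 0 -0.5 0 0;0 0 0 -1 0 0;0 0 0 -1 0 0;0 0 0 -1 0 0;0 0 0 -1 0 0;0 0 0 -1 0 0;0 0 0 -1 0 0;0 0 0 -1 0 0;0 0 0 -1 0 0;0 0 0 -1 0 0;0 0 0 -1 0 0;0 0 0 -1 0 0;0 0 0 -1 0 0;0 0 0 -1 0 0;0 0 0 -1 0 0;0 0 0 -1 0 0", grip=0.6)

```text
clock: 9.02
ee_pos: [528.2, -181.4, 83.9]
tcp_rot: [0.6, 0.378, 0.596, -0.378]
ft_force: [0.5, 0.1, -0.1]
finger_gap: 57.0
```

```bash
python3 go.py 527.3 -181.2 80 49.7
```

```text
clock 9.02 pos [ 528.2 -181.4   83.9] jaw -64.62 q6 38.9 F [ 0.5  0.1 -0.1] gap 57.0
shift units [ 0.13 -0.03 -0.02] turn units [-28.58   0.09   0.03]
```

Call:
send_rows(targets="0 0 0 -1 0 0;0 0 0 -1 0 0;0 0 0 -1 0 0;0 0 0 -1 0 0;0 0 0 -1 0 0;0 0 0 -1 0 0;0 0 0 -1 0 0;0 0 0 -1 0 0;0 0 0 -1 0 0;0 0 0 -1 0 0;0 0 0 -1 0 0;0 0 0 -1 0 0;0 0 0 -1 0 0;0 0 0 -1 0 0;0 0 0 -1 0 0;0 0 0 -1 0 0;0 0 0 -1 0 0;0 0 0 -1 0 0;0 0 0 -1 0 0;0 0 0 -1 0 0")

```text
clock: 10.68
ee_pos: [529.2, -181.9, 83.7]
tcp_rot: [0.698, -0.125, 0.694, 0.122]
ft_force: [0.3, 0.3, 0.5]
finger_gap: 57.1
```

```bash
python3 go.py 527.3 -181.2 80 49.7
```

```text
clock 10.68 pos [ 529.2 -181.9   83.7] jaw 20.12 q6 -45.8 F [0.3 0.3 0.5] gap 57.1
shift units [ 0.12  0.04 -0.05] turn units [-7.39  0.05  0.1 ]
```

Call:
send_rows(targets="0 0 0 -1 0 0;0 0 0 -1 0 0;0 0 0 -1 0 0;0 0 0 -1 0 0;0 0 0 -1 0 0;0 0 0 -1 0 0;0 0 0 -0.7 0 0;0 0 0 0 0 0;0 0 0 0 0 0")

```text
clock: 11.43
ee_pos: [529.6, -182.1, 83.6]
tcp_rot: [0.646, -0.294, 0.642, 0.289]
ft_force: [0.2, 0.1, 0.0]
finger_gap: 57.1
```

```bash
python3 go.py 527.3 -181.2 78 49.7
python3 - <<'E'
from h import *
cv2.imwrite('pics/w4.png',robot.get_image('wrist'))
E
```

```text
clock 11.43 pos [ 529.6 -182.1   83.6] jaw 48.7 q6 -74.4 F [0.2 0.1 0. ] gap 57.1
shift units [ 0.19  0.08 -0.03] turn units [-0.25  0.03  0.13]
```

View pics/w4.png

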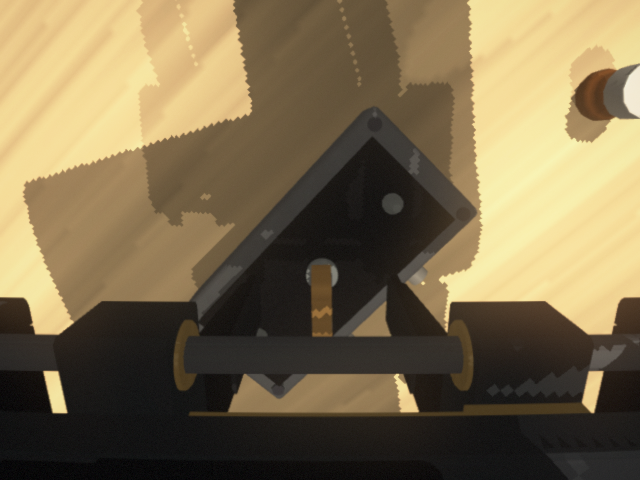

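The wing is centred between the jaws at about (321,300) and parallel to the pads, so the key stayed where it was left. I'll lower, close and wind the rest.

Call:
send_rows(targets="0.2 0.08 -0.03 -0.25 0 0.1;0 0 0 0 0 0;0 0 0 0 0 0;0 0 0 0 0 0;0 0 0 0 0 0;0 0 0 0 0 0;0 0 0 0 0 0;0 0 0 0 0 0;0 0 0 0 0 0;0 0 0 0 0 0", grip=0, squeeze=25)

```text
clock: 12.32
ee_pos: [527.2, -180.9, 76.8]
tcp_rot: [0.643, -0.296, 0.641, 0.296]
ft_force: [-0.1, -0.4, -1.1]
finger_gap: 8.1
```

```bash
python3 go.py 527.3 -181.2 78 -3
```

```text
clock 12.32 pos [ 527.2 -180.9   76.8] jaw 49.56 q6 -75.5 F [-0.1 -0.4 -1.1] gap 8.1
shift units [-0.04 -0.01 -0.01] turn units [13.14  0.04 -0.  ]
```

Call:
send_rows(targets="0 0 0 0.6 0 0;0 0 0 0.9 0 0;0 0 0 0.9 0 0;0 0 0 0.9 0 0;0 0 0 0.9 0 0;0 0 0 0.9 0 0;0 0 0 0.9 0 0;0 0 0 0.9 0 0;0 0 0 0.9 0 0;0 0 0 0.9 0 0;0 0 0 0.9 0 0;0 0 0 0.9 0 0;0 0 0 0.3 0 0;0 0 0 0 0 0")

```text
clock: 13.48
ee_pos: [527.2, -180.9, 76.8]
tcp_rot: [0.707, -0.028, 0.706, 0.027]
ft_force: [1.0, -0.8, -0.5]
finger_gap: 7.9
```

```bash
python3 go.py 527.3 -181.2 78 -3.5;python3 -c "
from h import *
print(robot.read_state()['wrist_torque'])"
```

```text
clock 13.48 pos [ 527.2 -180.9   76.8] jaw 4.46 q6 -30.2 F [ 1.  -0.8 -0.5] gap 7.9
shift units [-0.04 -0.01  0.  ] turn units [1.99 0.02 0.  ]
[ 0.11619315 -0.11630467  0.02598137]
```

Call:
send_rows(targets="0 0 0 0.5 0 0;0 0 0 0.5 0 0;0 0 0 0.5 0 0;0 0 0 0.4 0 0")

```text
clock: 13.82
ee_pos: [527.2, -180.9, 76.8]
tcp_rot: [0.707, 0.018, 0.706, -0.018]
ft_force: [0.3, 1.7, -0.8]
finger_gap: 7.5
```

```bash
python3 go.py 527.3 -181.2 78 -3.5;python3 -c "
from h import *
print(robot.read_state()['wrist_torque'])"
```

```text
clock 13.82 pos [ 527.2 -180.9   76.8] jaw -2.94 q6 -22.8 F [ 0.3  1.7 -0.8] gap 7.5
shift units [-0.04 -0.01  0.  ] turn units [0.14 0.02 0.  ]
[ 0.07977207 -0.16731685  0.14566668]
```

The vertical moment rose to 0.146 N m, above the winding maximum, right at the predicted stop angle. I'll hold briefly, release, lift and look.

Call:
send_rows(targets="0 0 0 0 0 0;0 0 0 0 0 0;0 0 0 0 0 0;0 0 0 0 0 0")

```text
clock: 14.15
ee_pos: [527.2, -180.9, 76.8]
tcp_rot: [0.708, 0.016, 0.706, -0.016]
ft_force: [1.0, 1.2, -0.7]
finger_gap: 7.8
```

Call:
send_rows(targets="0 0 0 0 0 0;0 0 0 0 0 0;0 0 0 0 0 0;-0.5 0 0 0 0 0;-1 0 0 0 0 0;-1 0 0 0 0 0;-1 0 0 0 0 0;-1 0 0 0 0 0;0 0 0 0 0 0;0 0 0 0 0 0", grip=0.5)

```text
clock: 14.98
ee_pos: [525.9, -181.1, 216.9]
tcp_rot: [0.706, 0.015, 0.708, -0.015]
ft_force: [0.3, 0.4, 0.5]
finger_gap: 47.3
```

```bash
python3 go.py 548 208 225 45.5
python3 - <<'E'
from h import *
import pickle
s=robot.read_state();im=robot.get_image('wrist');cv2.imwrite('pics/w5.png',im);pickle.dump(s,open('s5.pkl','wb'))
E
```

```text
clock 14.98 pos [ 525.9 -181.1  216.9] jaw -2.44 q6 -23.4 F [0.3 0.4 0.5] gap 47.3
shift units [-0.26 12.99  0.18] turn units [-11.99  -0.02  -0.02]
```

View pics/w5.png

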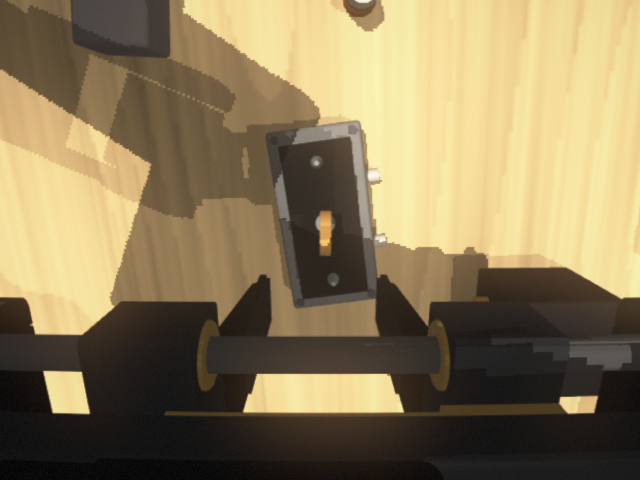

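Run:
```python
from h import *
a=cv2.imread('pics/w5.png');cv2.imwrite('pics/c5.png',cv2.resize(a[110:320,250:400],None,fx=3.8,fy=3.8,interpolation=cv2.INTER_CUBIC)[:600*2])
b=cv2.imread('pics/c5.png');print(b.shape);cv2.imwrite('pics/c5.png',b[:798] if b.shape[0]<=600 else cv2.resize(a[110:310,250:400],None,fx=3,fy=3,interpolation=cv2.INTER_CUBIC))
```

```text
(798, 570, 3)
```

View pics/c5.png

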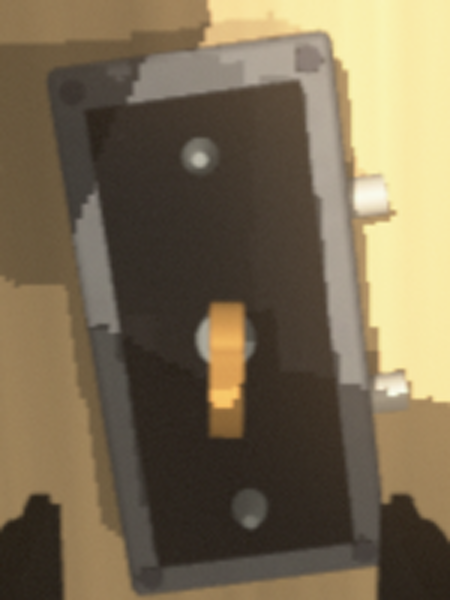

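Run:
```python
from h import *
import pickle
s=pickle.load(open('s5.pkl','rb'));c=cam('wrist',s)
P=lambda l:[[x/3+250,y/3+110] for x,y in l]
an=lambda v:np.degrees(np.arctan2(v[1],v[0]))
d=plane(c,P([(199,158),(249,521)]),60);print('dowels',d.mean(0),np.linalg.norm(d[0]-d[1]),an(d[1]-d[0]))
k=plane(c,P([(50,70),(327,33),(380,563),(140,592)]),40);print(k.mean(0),an(k[2]-k[1]),an(k[3]-k[0]),np.linalg.norm(k[2]-k[1]),np.linalg.norm(k[1]-k[0]))
far=plane(c,P([(226,437)]),94)[0];near=plane(c,P([(227,302)]),74)[0];print((far+near)/2,an(far-near))
```

```text
dowels [ 528.03716949 -181.05809949   60.        ] 99.90365025591048 -84.70947704932729
[ 528.35775145 -180.6233134    40.        ] -85.21339623239452 -84.30420742541338 152.70537603152738 74.58453060554943
[ 528.33097607 -181.03674582   84.        ] -93.00575186225166
```

The key is on its stop: the wing is at -93.0° against a seat axis of -84.6°, so about 188.4° or 3.29 rad. The repeated grips put the key axis at TCP (527.2,-180.9), which I'll use as the seat centre. Next, move to the cover.

Call:
send_rows(targets="-0.05 1 0.02 0 0 0;0 1 0.02 0 0 0;0 1 0.02 0 0 0;0 1 0.02 0 0 0;0 1 0.02 0 0 0;0 1 0.02 0 0 0;0 1 0.02 0 0 0;0 1 0.02 0 0 0;0 1 0.02 0 0 0;0 1 0.02 0 0 0;0 1 0.02 0 0 0;0 1 0.02 0 0 0;0 0.6 0.02 0 0 0;0 0 0 0 0 0")

```text
clock: 16.2
ee_pos: [546.0, 211.9, 200.9]
tcp_rot: [0.698, 0.016, 0.716, -0.017]
ft_force: [-0.3, 0.3, -1.4]
finger_gap: 47.5
```

Call:
send_rows(targets="0 0 0 -1 0 0;0 0 0 -1 0 0;0 0 0 -1 0 0;0 0 0 -1 0 0;0 0 0 -1 0 0;0 0 0 -1 0 0;0 0 0 -1 0 0;0 0 0 -1 0 0;0 0 0 -1 0 0;0 0 0 -1 0 0;0 0 0 -1 0 0;0 0 0 -0.5 0 0;0 0 0 0 0 0;0 0 0 0 0 0")

```text
clock: 17.37
ee_pos: [540.7, 202.4, 184.0]
tcp_rot: [0.634, -0.27, 0.669, 0.278]
ft_force: [-0.2, 0.5, 0.0]
finger_gap: 47.6
```

```bash
python3 go.py 548 208 225 45.5
python3 - <<'E'
from h import *
import pickle
s=robot.read_state();im=robot.get_image('wrist');cv2.imwrite('pics/w6.png',im);pickle.dump(s,open('s6.pkl','wb'))
E
```

```text
clock 17.37 pos [540.7 202.4 184. ] jaw 45.61 q6 -31.8 F [-0.2  0.5  0. ] gap 47.6
shift units [-1.38 -0.    0.25] turn units [ 0.02 -0.6  -0.43]
```

View pics/w6.png

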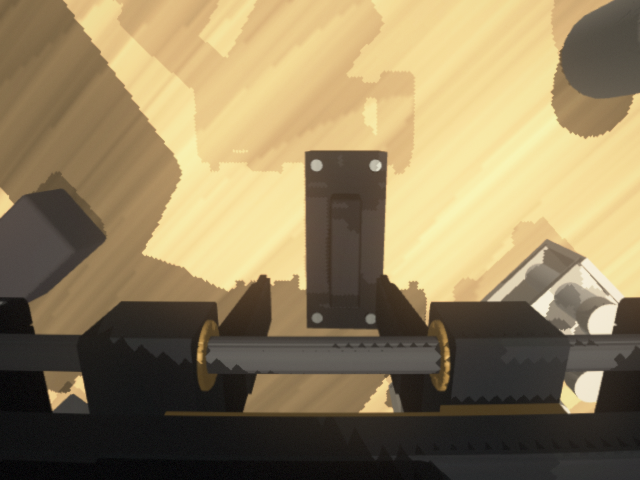

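Run:
```python
from h import *
import pickle
s=pickle.load(open('s6.pkl','rb'));c=cam('wrist',s);a=cv2.imread('pics/w6.png')
uv=[]
for x,y in [(316,166),(375,166),(317,318),(371,319)]:
    r=a[y-9:y+10,x-9:x+10].min(2); m=(r>130).astype(np.uint8); M=cv2.moments(m,True); uv.append((x-9+M['m10']/M['m00'],y-9+M['m01']/M['m00'])); print(uv[-1],M['m00'])
k=plane(c,uv,65);an=lambda v:np.degrees(np.arctan2(v[1],v[0]))
print(k,k.mean(0),[an(k[2]-k[0]),an(k[3]-k[1]),an(k[1]-k[0])],np.linalg.norm(k[2]-k[0]),np.linalg.norm(k[1]-k[0]))
a=cv2.resize(a[140:340,280:410],None,fx=3,fy=3,interpolation=cv2.INTER_CUBIC);cv2.imwrite('pics/c6.png',a)
```

```text
(316.0, 164.90291262135923) 103.0
(375.2110091743119, 165.11926605504587) 109.0Traceback (most recent call last):
  File "<stdin>", line 6, in <module>
ZeroDivisionError: float division by zero
```

Run:
```python
from h import *
import pickle
s=pickle.load(open('s6.pkl','rb'));c=cam('wrist',s);a=cv2.imread('pics/w6.png')
uv=[]
for x,y in [(316,166),(375,166),(317,318),(371,319)]:
    r=a[y-8:y+9,x-8:x+9].min(2).astype(float); m=(r>(r.max()*.6+np.median(r)*.4)*0.8).astype(np.uint8); M=cv2.moments(m,True); uv.append((x-8+M['m10']/M['m00'],y-8+M['m01']/M['m00'])); print(uv[-1],M['m00'])
k=plane(c,uv,65);an=lambda v:np.degrees(np.arctan2(v[1],v[0]))
print(k,k.mean(0),[an(k[2]-k[0]),an(k[3]-k[1]),an(k[1]-k[0])],np.linalg.norm(k[2]-k[0]),np.linalg.norm(k[1]-k[0]))
a=cv2.resize(a[140:340,280:410],None,fx=3,fy=3,interpolation=cv2.INTER_CUBIC);cv2.imwrite('pics/c6.png',a)
```

```text
(316.1565217391304, 164.84347826086957) 115.0
(375.23636363636365, 165.07272727272726) 110.0
(316.7391304347826, 317.5) 92.0
(370.438202247191, 318.4943820224719) 89.0
[[495.62756273 233.34883086  65.        ]
 [523.68342947 261.97056203  65.        ]
 [575.61826199 155.07559929  65.        ]
 [603.57742247 183.50423485  65.        ]] [549.62666917 208.47480676  65.        ] [np.float64(-44.378255126405975), np.float64(-44.483475344276336), np.float64(45.57201728998155)] 111.91608798497357 40.079111190092114
```

View pics/c6.png

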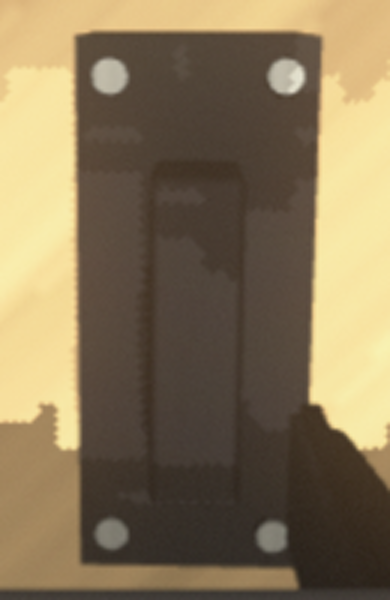

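Call:
send_rows(targets="0 0 0 0 -0.6 -0.43;0 0 0 0 0 0")

```text
clock: 17.58
ee_pos: [540.7, 201.7, 182.9]
tcp_rot: [0.652, -0.273, 0.652, 0.273]
ft_force: [0.7, -0.2, -0.0]
finger_gap: 47.5
```

```bash
python3 go.py 549 207.9 100 45.57
```

```text
clock 17.58 pos [540.7 201.7 182.9] jaw 45.39 q6 -31.5 F [ 0.7 -0.2 -0. ] gap 47.5
shift units [ 2.76 -0.05  0.34] turn units [-0.04 -0.    0.  ]
```

Call:
send_rows(targets="0 -0.05 0.34 0 0 0;0 0 0 0 0 0;0.7 0 0 0 0 0;0.7 0 0 0 0 0;0.7 0 0 0 0 0;0.4 0 0 0 0 0;0 0 0 0 0 0;0 0 0 0 0 0")

```text
clock: 18.25
ee_pos: [552.6, 209.5, 105.7]
tcp_rot: [0.651, -0.271, 0.654, 0.272]
ft_force: [-0.1, 0.6, 0.4]
finger_gap: 47.2
```

```bash
python3 go.py 549 207.9 78 45.57
```

```text
clock 18.25 pos [552.6 209.5 105.7] jaw 45.2 q6 -30.9 F [-0.1  0.6  0.4] gap 47.2
shift units [ 0.92  0.04 -0.12] turn units [-0.09 -0.04 -0.03]
```

Call:
send_rows(targets="0.3 0.04 -0.12 -0.09 -0.04 -0.03;0.3 0 0 0 0 0;0.2 0 0 0 0 0;0 0 0 0 0 0;0 0 0 0 0 0")

```text
clock: 18.67
ee_pos: [551.5, 208.7, 83.3]
tcp_rot: [0.653, -0.274, 0.651, 0.274]
ft_force: [-0.5, -0.2, 0.4]
finger_gap: 47.5
```

```bash
python3 go.py 549 207.9 78 45.57
```

```text
clock 18.67 pos [551.5 208.7  83.3] jaw 45.53 q6 -31.2 F [-0.5 -0.2  0.4] gap 47.5
shift units [ 0.18  0.04 -0.08] turn units [-0.01  0.03  0.02]
```

Call:
send_rows(targets="0.17 0.04 -0.08 0 0.03 0.02;0 0 0 0 0 0;0 0 0 0 0 0")

```text
clock: 18.92
ee_pos: [549.4, 207.9, 78.8]
tcp_rot: [0.652, -0.273, 0.652, 0.274]
ft_force: [-0.9, -0.4, 0.4]
finger_gap: 47.6
```

```bash
python3 go.py 549 207.9 78 45.57
```

```text
clock 18.92 pos [549.4 207.9  78.8] jaw 45.51 q6 -31.3 F [-0.9 -0.4  0.4] gap 47.6
shift units [ 0.03  0.01 -0.01] turn units [-0.01  0.02  0.  ]
```

Call:
send_rows(targets="0 0 0 0 0 0;0 0 0 0 0 0;0 0 0 0 0 0;0 0 0 0 0 0;0 0 0 0 0 0;0 0 0 0 0 0;0 0 0 0 0 0;0 0 0 0 0 0", grip=0, squeeze=40)

```text
clock: 19.58
ee_pos: [549.7, 208.0, 79.5]
tcp_rot: [0.653, -0.274, 0.651, 0.274]
ft_force: [-0.0, 0.1, 0.6]
finger_gap: 20.0
```

```bash
python3 go.py 549 207.9 78 45.57
```

```text
clock 19.58 pos [549.7 208.   79.5] jaw 45.52 q6 -31.2 F [-0.   0.1  0.6] gap 20.0
shift units [ 0.05  0.01 -0.02] turn units [-0.01  0.03  0.01]
```

The cover is gripped (gap 20.0). Lifting it well clear.

Call:
send_rows(targets="-0.4 0 0 0 0 0;-0.8 0 0 0 0 0;-0.8 0 0 0 0 0;-0.8 0 0 0 0 0;-0.8 0 0 0 0 0;-0.8 0 0 0 0 0;-0.4 0 0 0 0 0;0 0 0 0 0 0;0 0 0 0 0 0")

```text
clock: 20.33
ee_pos: [547.3, 207.4, 226.3]
tcp_rot: [0.65, -0.273, 0.654, 0.274]
ft_force: [-0.4, 0.4, -3.1]
finger_gap: 19.6
```

```bash
python3 go.py 527.2 -180.9 225 5.4;  python3 - <<'E'
from h import *
cv2.imwrite('pics/w7.png',robot.get_image('wrist'))
E
```

```text
clock 20.33 pos [547.3 207.4 226.3] jaw 45.5 q6 -31.2 F [-0.4  0.4 -3.1] gap 19.6
shift units [ 0.07 -8.59 -9.7 ] turn units [10.03 -0.1  -0.02]
```

View pics/w7.png

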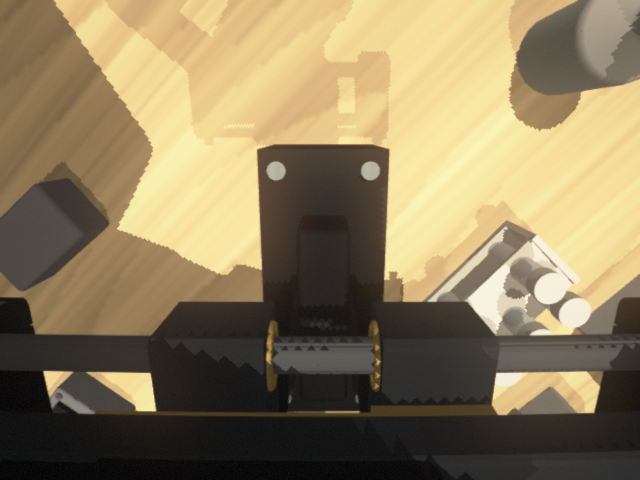

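Run:
```python
from h import *
a=cv2.imread('pics/w7.png');p=robot.camera_params('wrist')
K=np.array([[p['fx'],0,p['cx']],[0,p['fy'],p['cy']],[0,0,1.]]);tc=p['tool_from_camera']
for x,y in [(276,171),(370,171)]:
    r=a[y-12:y+13,x-12:x+13].min(2); m=(r>140).astype(np.uint8)
    M=cv2.moments(m,True);uv=(x-12+M['m10']/M['m00'],y-12+M['m01']/M['m00'])
    q=cv2.undistortPoints(np.array(uv).reshape(1,1,2),K,p['distortion']).ravel();v=tc[:3,:3]@[q[0],-q[1],-1]
    print(uv,M['m00'],tc[:3,3]+v*((14.5-tc[0,3])/v[0]))
```

```text
(275.6309523809524, 170.47619047619048) 252.0 [ 14.5         56.34479526 -19.93032425]
(369.91269841269843, 170.3531746031746) 252.0 [14.5        56.39948612 19.99258904]
```

Call:
send_rows(targets="-0.04 -0.6 -0.69 0 0 0;-0.04 -0.6 -0.69 0 0 0;-0.04 -0.6 -0.69 0 0 0;-0.04 -0.6 -0.69 0 0 0;-0.04 -0.6 -0.69 0 0 0;-0.04 -0.6 -0.69 0 0 0;-0.04 -0.6 -0.69 0 0 0;-0.04 -0.6 -0.69 0 0 0;-0.04 -0.6 -0.69 0 0 0;-0.04 -0.6 -0.69 0 0 0;-0.04 -0.6 -0.69 0 0 0;-0.04 -0.6 -0.69 0 0 0;0 -0.4 -0.4 0 0 0;0 0 0 0 0 0;0 0 0 0 0 0")

```text
clock: 21.63
ee_pos: [519.4, -152.6, 219.1]
tcp_rot: [0.639, -0.267, 0.664, 0.281]
ft_force: [-0.3, 0.6, -3.4]
finger_gap: 19.9
```

```bash
python3 go.py 527.2 -181.3 225 5.4
```

```text
clock 21.63 pos [ 519.4 -152.6  219.1] jaw 45.65 q6 -68.3 F [-0.3  0.6 -3.4] gap 19.9
shift units [-0.21 -0.85 -0.51] turn units [10.06 -0.49 -0.3 ]
```

Call:
send_rows(targets="-0.2 -0.85 -0.51 0 -0.49 -0.3;-0.03 0 0 1 0 0;-0.03 0 0 1 0 0;-0.03 0 0 1 0 0;-0.03 0 0 1 0 0;-0.03 0 0 1 0 0;-0.03 0 0 1 0 0;-0.03 0 0 1 0 0;-0.03 0 0 1 0 0;-0.03 0 0 1 0 0;0 0 0 0.5 0 0;0 0 0 0 0 0;0 0 0 0 0 0")

```text
clock: 22.72
ee_pos: [525.4, -167.5, 221.8]
tcp_rot: [0.7, -0.03, 0.711, 0.049]
ft_force: [0.3, -1.0, -2.5]
finger_gap: 20.0
```

```bash
python3 go.py 527.2 -181.3 225 5.4
```

```text
clock 22.72 pos [ 525.4 -167.5  221.8] jaw 6.43 q6 -31.9 F [ 0.3 -1.  -2.5] gap 20.0
shift units [-0.12 -0.46  0.01] turn units [ 0.25 -0.2  -0.39]
```

Call:
send_rows(targets="0 -0.46 0.01 0.25 -0.2 -0.39;0 0 0 0 0 0;0 0 0 0 0 0")

```text
clock: 22.97
ee_pos: [527.0, -179.1, 220.3]
tcp_rot: [0.706, -0.035, 0.707, 0.036]
ft_force: [-0.8, -0.2, -2.8]
finger_gap: 19.8
```

```bash
python3 go.py 527.2 -181.3 190 5.4
```

```text
clock 22.97 pos [ 527.  -179.1  220.3] jaw 5.74 q6 -31.3 F [-0.8 -0.2 -2.8] gap 19.8
shift units [ 1.01 -0.08 -0.  ] turn units [ 0.09 -0.03 -0.02]
```

Call:
send_rows(targets="0.3 -0.08 0 0.09 -0.03 -0.02;0.35 0 0 0 0 0;0.35 0 0 0 0 0;0.35 0 0 0 0 0;0.35 0 0 0 0 0;0 0 0 0 0 0;0 0 0 0 0 0")

```text
clock: 23.55
ee_pos: [526.0, -179.0, 162.1]
tcp_rot: [0.705, -0.033, 0.708, 0.036]
ft_force: [0.2, 0.3, -3.4]
finger_gap: 19.8
```

```bash
python3 go.py 527.2 -181.3 145 5.4
python3 - <<'E'
from h import *
a=robot.get_image('scene');cv2.imwrite('pics/s8.png',cv2.resize(a[150:290,170:340],None,fx=4,fy=4,interpolation=cv2.INTER_CUBIC))
E
```

```text
clock 23.55 pos [ 526.  -179.   162.1] jaw 5.59 q6 -31.3 F [ 0.2  0.3 -3.4] gap 19.8
shift units [ 0.57 -0.08  0.03] turn units [ 0.05 -0.05 -0.07]
```

View pics/s8.png

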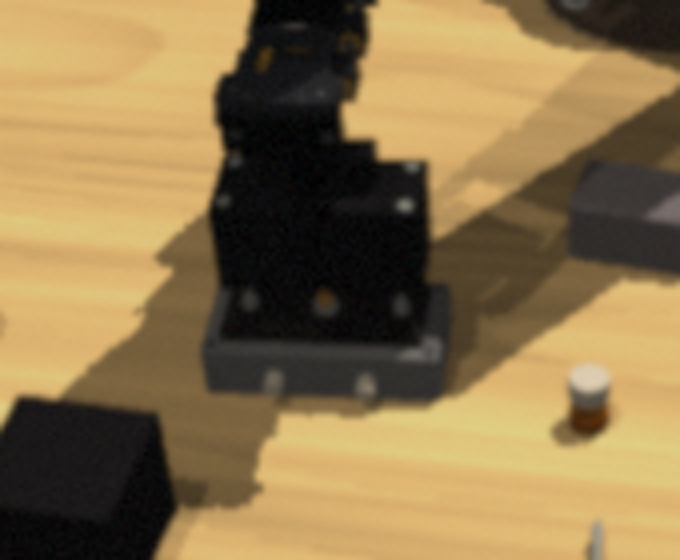

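The cover is lined up over the dowels at (250,300) and (400,305), with the key top entering the cavity. I'll correct the last millimetres and go on down.

Call:
send_rows(targets="0.25 -0.08 0.03 0.05 -0.05 -0.07;0.2 -0.03 0.02 0 0 0;0 0 0 0 0 0;0 0 0 0 0 0")

```text
clock: 23.93
ee_pos: [528.3, -182.5, 148.1]
tcp_rot: [0.707, -0.034, 0.706, 0.033]
ft_force: [-0.9, 0.3, -2.2]
finger_gap: 20.0
```

```bash
python3 go.py 527.2 -181.3 142 5.4
```

```text
clock 23.93 pos [ 528.3 -182.5  148.1] jaw 5.38 q6 -31.2 F [-0.9  0.3 -2.2] gap 20.0
shift units [ 0.2   0.04 -0.03] turn units [-0.    0.02  0.02]
```

Call:
send_rows(targets="0.1 0.04 -0.03 0 0.02 0.02;0 0 0 0 0 0;0 0 0 0 0 0")

```text
clock: 24.18
ee_pos: [527.4, -181.4, 145.1]
tcp_rot: [0.707, -0.033, 0.706, 0.033]
ft_force: [-0.2, -0.4, -3.8]
finger_gap: 19.8
```

```bash
python3 go.py 527.2 -181.3 142 5.4
```

```text
clock 24.18 pos [ 527.4 -181.4  145.1] jaw 5.37 q6 -31.1 F [-0.2 -0.4 -3.8] gap 19.8
shift units [ 0.1   0.   -0.01] turn units [-0.01  0.01  0.  ]
```

Call:
send_rows(targets="0.15 0 0 0 0 0;0.15 0 0 0 0 0;0.15 0 0 0 0 0;0 0 0 0 0 0;0 0 0 0 0 0")

```text
clock: 24.6
ee_pos: [527.5, -181.3, 130.5]
tcp_rot: [0.707, -0.033, 0.706, 0.033]
ft_force: [0.6, -0.6, -1.4]
finger_gap: 19.7
```

```bash
python3 go.py 527.2 -181.3 125 5.4
```

```text
clock 24.6 pos [ 527.5 -181.3  130.5] jaw 5.38 q6 -31.1 F [ 0.6 -0.6 -1.4] gap 19.7
shift units [ 0.18  0.   -0.01] turn units [-0.    0.02  0.01]
```

Call:
send_rows(targets="0.1 0 -0.01 0 0 0;0.1 0 0 0 0 0;0 0 0 0 0 0;0 0 0 0 0 0")

```text
clock: 24.93
ee_pos: [527.4, -181.5, 124.3]
tcp_rot: [0.707, -0.034, 0.706, 0.033]
ft_force: [-1.2, 0.0, 1.9]
finger_gap: 19.7
```

```bash
python3 go.py 527.2 -181.3 119.5 5.4
```

```text
clock 24.93 pos [ 527.4 -181.5  124.3] jaw 5.39 q6 -31.2 F [-1.2  0.   1.9] gap 19.7
shift units [ 0.16  0.01 -0.01] turn units [-0.    0.02  0.01]
```

On the gasket (force +1.9 N, squeeze has started). Pressing on.

Call:
send_rows(targets="0.1 0 0 0 0 0;0.1 0 0 0 0 0;0 0 0 0 0 0;0 0 0 0 0 0")

```text
clock: 25.27
ee_pos: [527.4, -181.5, 120.1]
tcp_rot: [0.707, -0.034, 0.705, 0.033]
ft_force: [-2.2, 0.8, 5.4]
finger_gap: 20.1
```

```bash
python3 go.py 527.2 -181.3 119.5 5.4
```

```text
clock 25.27 pos [ 527.4 -181.5  120.1] jaw 5.41 q6 -31.2 F [-2.2  0.8  5.4] gap 20.1
shift units [ 0.02  0.01 -0.01] turn units [0.   0.04 0.03]
```

Call:
send_rows(targets="0.05 0 0 0 0 0;0.05 0 0 0 0 0;0.05 0 0 0 0 0")

```text
clock: 25.52
ee_pos: [527.4, -181.5, 119.4]
tcp_rot: [0.708, -0.035, 0.705, 0.033]
ft_force: [-6.1, 2.6, 21.5]
finger_gap: 19.9
```

```bash
python3 go.py 527.2 -181.3 119.5 5.4
```

```text
clock 25.52 pos [ 527.4 -181.5  119.4] jaw 5.44 q6 -31.2 F [-6.1  2.6 21.5] gap 19.9
shift units [-0.    0.01 -0.01] turn units [0.01 0.06 0.05]
```

Run:
```python
from h import *
for i in range(6):
    a=robot.get_image('scene');s=robot.read_state();print(s['clock'],s['ee_pos'].round(2),s['ft_force'].round(1),s['wrist_torque'].round(2),round(s['finger_gap'],1))
cv2.imwrite('pics/s9f.png',a)
cv2.imwrite('pics/s9.png',cv2.resize(a[150:290,170:340],None,fx=4,fy=4,interpolation=cv2.INTER_CUBIC))
cv2.imwrite('pics/w9.png',robot.get_image('wrist'));
```

```text
25.5667 [ 527.41 -181.5   119.37] [-6.7  2.3 20.8] [ 0.54  1.51 -0.01] 20.0
25.6167 [ 527.42 -181.49  119.38] [-6.2  3.1 20.8] [0.55 1.56 0.07] 19.8
25.6667 [ 527.42 -181.49  119.37] [-5.9  3.  20.9] [ 0.53  1.55 -0.02] 19.8
25.7167 [ 527.42 -181.49  119.37] [-6.5  3.5 20.3] [ 0.59  1.53 -0.01] 19.7
25.7667 [ 527.41 -181.5   119.36] [-5.5  2.5 20.5] [0.54 1.59 0.05] 19.9
25.8167 [ 527.39 -181.48  119.36] [-5.6  2.4 21. ] [ 0.58  1.6  -0.01] 19.7
```

View pics/s9.png

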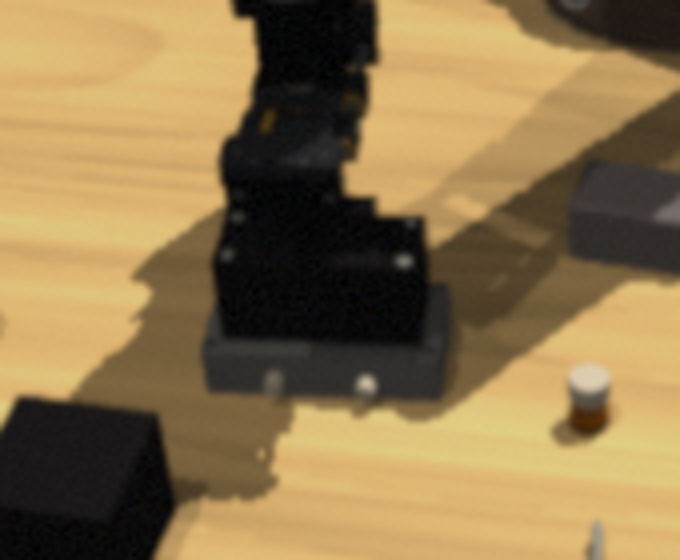

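View pics/w9.png

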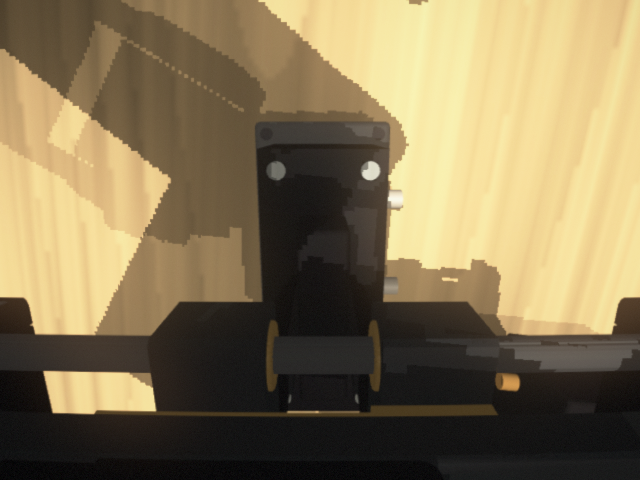

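View pics/s9f.png

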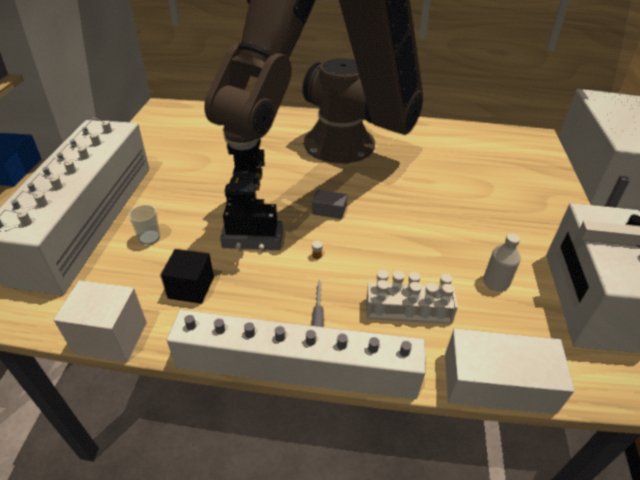

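The cover sits flush in the grey half with no gap visible. In the wrist view its screws are still at (276,170) and (370,170), so it has not slipped in the grip. The push holds steady at about 21 N with z at 119.4, and nothing else has moved. Handing in.

```bash
python3 -c "
from rig import robot
print(robot.close_job())"
```

```text
the job is handed in; nothing more can be done
None
```

I wound the key to its stop, fitted the cover on both dowels, pressed the gap closed and handed the job in at about 26 s. No verdict was reported.

- **Key:** I wound it in two grips of about 102° and 53°. At the end the vertical moment rose to 0.146 N m, above the 0.1 N m that winding takes at most. The wrist picture then put the key at about 3.29 rad against a stop of 3.3.
- **Cover:** It went on with no jam. It came to rest hard at a tool height of 119.4 mm, where I had predicted 119.5 mm for a closed gap, and within about 0.5 mm and 0.1° of the seat. Its screws in the wrist picture had not shifted, so it did not slip in the grip.
- **Final hold:** The tool is pressing with a steady push of about 21 N plus the cover's weight, with a grip of 40 N set on the rib. There is also a side force of about 6 N.
- **Rest of the bench:** The last scene picture shows every other item where it started.

**Disagreement:** The wrist camera read the seat about 1 mm away from where the fingers centred on the key. I trusted the finger position, and the smooth fit agrees with it.

I could not read the gasket squeeze or the key angle after fitting directly. Both are inferred from the tool height, the forces and the pictures taken before the cover went on.

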